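Turn the mixer's wheel until its filling stem points up

TASK

Bring the drum of the small tumbling mixer to its filling position: push its spokes round with your fingers, one after another, either way, until the short white-capped filling stem points straight up, then take the fingers away. Only push gently: do not lift or shift the mixer or fling the wheel round, and leave the glassware and other things round it where they stand.

Things in the scene. Friction and masses are not known exactly. Their poses are not given: they have to be found in the camera images.
- stand: Loose stand of the tumbling mixer, 3 kg, on rubber feet: a grey foot plate 150 x 130 mm (x, y), its top 18 mm above the bench, and an upright 60 mm wide behind the wheel, 195 mm tall. Origin under the middle of the foot plate; its x axis points from the wheel to the upright (away from the robot at yaw 0), y to the left as seen from the wheel's side, z up.
- hub (a point): Centre of the wheel, fixed on the stand: 165 mm above the bench, at x = -20 mm in the stand's frame; axes parallel to the stand's. The wheel turns in the upright plane through this point, about the stand's x axis. Its drum: metal, radius 42 mm, 48 mm thick. The upright stands 56 mm behind the wheel's middle plane; no spoke touches it.
- spoke_end (a point): Outer end of the next spoke clockwise from the stem. The wheel has six equal straight spokes 60 degrees apart in its middle plane, and no rim: steel rods 10 mm in diameter, reaching 122 mm from the wheel's centre (highest point 287 mm above the bench), the last 36 mm in a dark rubber sleeve 14 mm in diameter with a round end.
- stem (a point): Outer end of the drum's filling stem, 70 mm from the wheel's centre: a short stub with a white knurled cap 24 mm wide, shorter and thicker than the spokes, midway between two of them (30 degrees from each). Its z axis points outward along the stem.
- wheel (a joint): Angle of the wheel, rad. 0 or 6.283 = stem straight up; it grows clockwise seen from the robot: at 1.57 the stem points right. Spokes stand 0.524, 1.571, 2.618, 3.665, 4.712, 5.760 clockwise from the stem. Turns both ways, no stop within a turn of any start; a drag of about 0.2 N m (2 N on a spoke) holds it where it is left.
- beaker: A bystander, the small empty glass beaker, 58 mm wide, 68 mm tall; origin under its centre. To be left where it stands.
- flask: A bystander, the small conical flask, 64 mm wide at the foot, 105 mm tall; origin under its centre. To be left where it stands.
- stopper: A bystander, the rubber stopper, 25 mm wide, 24 mm tall; origin under its centre. To be left where it stands.
- tape: A bystander, the roll of label tape, 55 mm wide, 18 mm tall, lying flat; origin under its centre. To be left where it stands.
- bottle: A bystander, the small reagent bottle, 50 mm wide, 105 mm tall; origin under its centre. To be left where it stands.

How it is judged (in metres and radians):
At the end, for the whole second after the job is handed in: The filling stem points straight up within 0.1 rad (about 6 degrees) and the wheel is at rest; the stand is level and within 20 mm of where it was, every bystander within 15 mm (angle between stem's own z axis and vertical below 0.1 rad and height (world z) of stem above 0.225 m and velocity of joint wheel between -0.05 and 0.05 rad/s and angle between stand's own z axis and vertical below 0.03 rad and distance of stand from where it was at the start of the episode below 0.02 m and distance of each of beaker, flask, stopper, tape, bottle from where it was at the start of the episode below 0.015 m); the robot touches nothing.
It fails at once if the mixer's stand is shifted by more than 20 mm, lifted or tipped (distance of stand from where it was at the start of the episode above 0.02 m or angle between stand's own z axis and vertical above 0.08 rad or height (world z) of stand above 0.008 m).
It fails at once if the mixer is pushed or squeezed with more than 25 N (contact force between the fingers and stand above 25 N).
It fails at once if the wheel is flung round (faster than 5 rad/s) (velocity of joint wheel above 5 rad/s or velocity of joint wheel below -5 rad/s).
It fails at once if a bystander (beaker, flask, stopper, tape, bottle) is moved by more than 15 mm (distance of any of beaker, flask, stopper, tape, bottle from where it was at the start of the episode above 0.015 m).
It also fails if it takes over 48 s, if anything falls off the work surface, if the arm or the gripper's body presses on something with over 40 N, if the wrist force passes 120 N, or if a joint passes its speed limit or range.

ROBOT

A 6-joint arm with a two-finger parallel gripper is mounted at the origin on a cart in front of the work surface, level with it; the furniture and walls round the work are solid. World frame = base frame: x ahead of the robot, y to its left, z up, the work surface at z = 0. Lengths are in m, angles in degrees, forces in N, time in s.
With the tool pointing down it reaches from about 0.4 to 0.825 m from the base axis. Payload 7 kg.
Tool frame: the origin (TCP) lies between the finger pads; the fingertips stand 22 mm ahead of it and the grasp point (between the pads) lies 3 mm ahead of it; z points along the fingers, y is the line along which they close (so a half turn about z gives the same grasp; the last joint's range is limited). The gripper opens to 88 mm and grips with 3 to 60 N. Pads are 19 mm wide; open, the fingers measure 130 mm over their backs; the gripper's body (78 mm by 193 mm) begins 47 mm behind the grasp point.
Start: joints at [-52.363, 20.546, 0.682, 0, -70.136, -16.507], TCP at [0.243, -0.63, 0.249] pointing down, gripper open.
Joint ranges: [-176.03, 176.03], [-82.01, 121.73], [-58.28, 71.71], [-173.87, 95.51], [-174.79, -0.11], [-173.66, 173.66]. Speed limits (degrees/s): [136.94, 136.94, 172.46, 180, 180, 180].

INTERFACE

Orientations are given as [roll, pitch, yaw] about the fixed x, y, z axes, in that order (R = Rz(yaw) Ry(pitch) Rx(roll)).
In Python, from plant import ctrl gives the robot as it stands.
- The arm moves only by the tool apply_moves, never from a script. Its argument "targets" is a list of rows, each an object with "travel": the shift along the tool's x, y, z in mm, a list of three; "roll": the turn about the tool's z in degrees; "jaw": the finger opening in mm, from 0 to 87.6. In form: [{"travel": [tx, ty, tz], "roll": roll, "jaw": jaw}, ...]. A call has 1 to 10 rows; each row shifts and turns the commanded pose from where the row before left it, along the tool's axes as they then stand; what a row does not reach is not made up. A row lasts 1/10 s, in which the tool goes at most 50 mm and 8.59 degrees, less where a joint would pass 70% of its speed; a pose out of reach is approached as far as the arm can. A call with a gripper value outside its range is refused whole. The fingers move at their own pace and stop on an object; the grip force is fixed at half the most. Time passes only in rows, so rows that do not move let the fingers close. It gives the time, the measured TCP pose, the force, the opening and the grip force at its end, in the units of the state.
- ctrl.get_obs(): the state, without advancing time (a new reading comes with each control period).
- ctrl.snapshot(name): name is "scene" or "top"; returns the picture (480x640x3 uint8, red, green, blue); there is no depth.
- ctrl.calibration(name): a dict with "K" (3x3 intrinsics, pixels), "dist_coeffs" ([k1, k2, p1, p2, k3] as OpenCV has them; the pictures are not rectified), "extrinsics" (4x4, takes a point from camera to world coordinates). Camera axes: x right, y down, z forward; pixel columns grow to the right and rows downward; lengths in m; the calibration is good to about 2 mm. A picture is of the moment at which its call begins. calibration takes no time and is no camera call.
- ctrl.close_job(): hands the job in; it is judged then, once.
The state is a dict: "clock": time; "joint_pos": joint angles; "qvel": joint speeds; "tau": joint torques, N m; "tool_pos": TCP position; "orientation": TCP orientation; "force": force on the tool from outside, world axes, zero at the start; "moment": the same for the moment, N m; "opening": finger opening in m; "gripper_force": force on a finger pad.
Only numpy, scipy, OpenCV 4.12 (cv2) and the standard library are available. Lean on these libraries where they do the work, as an engineer would, in place of code of your own. Each camera call takes 0.05 s, during which the arm holds its last target. There are 200 camera calls.

## Working session

There is one attempt and no reset: what is moved stays moved. The work goes in short steps, Python scripts to look and compute and a tool call to move; the robot and the scene stay as the last step left them, time stands still between calls to the robot, and variables do not carry over. Pictures are saved under pics/ and viewed, at most 10 in all, crops included, and the job is handed in when it is done.

Besides the shell and the picture viewer there is one more tool, called after ">>>" as name([rows], argument=value, ...), one row to a line, values as JSON. apply_moves: Moves the arm, as the interface text tells. Its arguments: {"type":"object","properties":{"targets":{"type":"array","items":{"type":"object","properties":{"travel":{"type":"array","items":{"type":"number"}},"roll":{"type":"number"},"jaw":{"type":"number"}}}}},"required":["targets"]}

```bash
mkdir -p pics; ls
python3 - <<'E'
from plant import ctrl
import cv2
for n in("scene","top"):
    cv2.imwrite(f"pics/{n}0.png",ctrl.snapshot(n)[:,:,::-1])
    c=ctrl.calibration(n);print(n,c["K"],c["dist_coeffs"],c["extrinsics"])
print(ctrl.get_obs())
E
```

```text
pics
scene [[475.64211103   0.         318.96463411]
 [  0.         475.64211103 239.26511482]
 [  0.           0.           1.        ]] [0.02099914 0.         0.         0.         0.        ] [[-0.74313798 -0.29192582  0.6021007  -0.03105431]
 [-0.66877226  0.35378743 -0.65389458  0.89305885]
 [-0.02212695 -0.88860214 -0.45814477  0.63408687]
 [ 0.          0.          0.          1.        ]]
top [[450.07231932   0.         321.66958549]
 [  0.         450.07231932 239.59729806]
 [  0.           0.           1.        ]] [-0.03538881  0.          0.          0.          0.        ] [[-0.00822638 -0.99666625  0.08117093  0.50668491]
 [-0.99984623  0.00694109 -0.01610384  0.23502762]
 [ 0.01548673 -0.08129093 -0.99657009  1.19492769]
 [ 0.          0.          0.          1.        ]]
{'clock': 0.1, 'joint_pos': array([-5.23624032e+01,  2.05873452e+01,  6.39448757e-01, -1.87974583e-02,
       -7.01339750e+01, -1.65072242e+01]), 'qvel': array([-0.10472129, -0.11399666,  0.14691973,  0.00984054, -0.08694214,
        0.02362547]), 'tau': array([-1.79516355e-03, -5.84162307e+01,  2.93754351e+01,  7.01538205e+00,
        1.01889332e-02, -7.76388583e-05]), 'tool_pos': array([ 0.24318004, -0.6292514 ,  0.24771607]), 'orientation': array([ 1.79916481e+02, -6.32152375e-03, -1.58876023e+02]), 'force': array([-0.64791312, -1.33581333, -0.09150305]), 'moment': array([ 0.0162672 ,  0.02406781, -0.00081576]), 'gripper_force': 0.0, 'opening': 0.08780543718452129}
```

View pics/scene0.png

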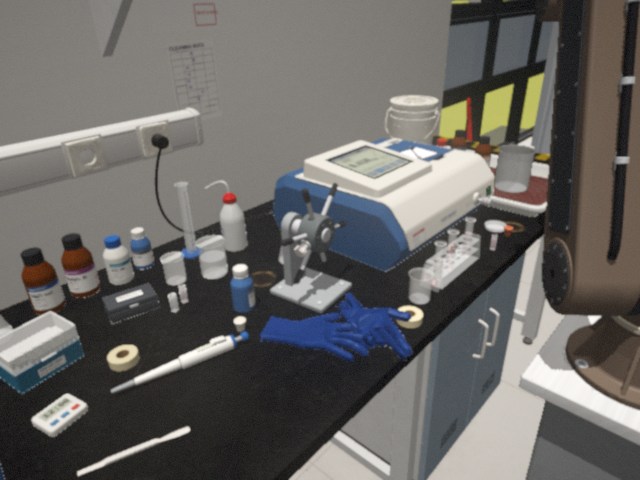

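View pics/top0.png

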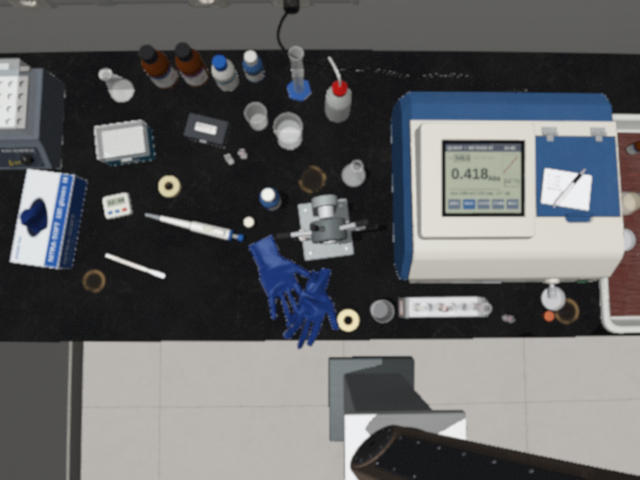

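The scene view has the mixer at about (310,255), with spokes fanned around (320,230). In the top view it is at (325,228), with the bottle at (270,198), flask at (353,173), tape at (347,320), beaker at (382,311) and stopper at (248,222). I'll crop in closer.

```bash
cat > h.py <<'E'
import numpy as np,cv2
from plant import ctrl
C={n:ctrl.calibration(n) for n in("scene","top")}
def arr(n):
    c=C[n];return np.array(c["K"]),np.array(c["dist_coeffs"]),np.array(c["extrinsics"])
def ray(n,uv):
    K,d,E=arr(n);p=cv2.undistortPoints(np.array([[uv]],float),K,d)[0,0]
    return E[:3,3],E[:3,:3]@np.array([p[0],p[1],1])
def plane(n,uv,z):
    o,r=ray(n,uv);return o+r*(z-o[2])/r[2]
def onplane(n,uv,p0,nn):
    o,r=ray(n,uv);return o+r*(np.dot(p0-o,nn)/np.dot(r,nn))
def proj(n,P):
    K,d,E=arr(n);T=np.linalg.inv(E);r=cv2.Rodrigues(T[:3,:3])[0]
    return cv2.projectPoints(np.array(P,float).reshape(-1,3),r,T[:3,3],K,d)[0].reshape(-1,2)
def crop(n,u,v,w,h,s,f):
    im=ctrl.snapshot(n)[:,:,::-1];c=cv2.resize(im[v:v+h,u:u+w],None,fx=s,fy=s,interpolation=cv2.INTER_CUBIC);return c
E
python3 - <<'E'
from h import *
a=crop("scene",260,170,100,145,4,0);b=crop("top",265,185,100,85,4,0)
o=np.zeros((580,800,3),np.uint8);o[:580,:400]=a;o[:340,400:]=b
cv2.imwrite("pics/c1.png",o)
for n,uv,z in[("top",(325,228),.018),("top",(270,198),.1),("top",(353,173),.1),("top",(347,320),.018),("top",(382,311),.06),("top",(248,222),.024),("top",(313,180),0)]:print(uv,plane(n,uv,z))
E
```

```text
(325, 228) [0.63308469 0.20699816 0.018     ]
(270, 198) [0.69929976 0.34346477 0.1       ]
(353, 173) [0.76076824 0.13838951 0.1       ]
(347, 320) [0.39302404 0.15207427 0.018     ]
(382, 311) [0.41847996 0.06690549 0.06      ]
(248, 222) [0.6495657  0.40838451 0.024     ]
(313, 180) [0.76526424 0.23775214 0.        ]
```

View pics/c1.png

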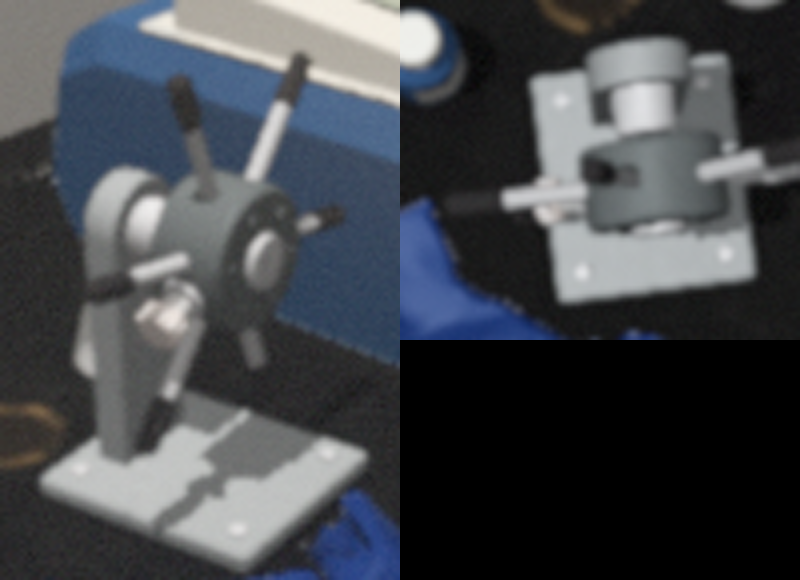

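Run:
```python
from h import *
q=[plane("top",(265+(x-400)/4,185+y/4),.018) for x,y in[(533,77),(728,56),(755,276),(562,302)]]
q=np.array(q);print(q.round(4));c=q.mean(0)
xd=(q[0]+q[1]-q[2]-q[3]);yd=q[0]+q[3]-q[1]-q[2]
print("size",np.linalg.norm(xd)/2,np.linalg.norm(yd)/2)
yaw=np.arctan2(xd[1],xd[0]);yaw2=np.arctan2(-yd[0],yd[1]);print(c,np.degrees([yaw,yaw2]))
yw=(yaw+yaw2)/2;X=np.array([np.cos(yw),np.sin(yw),0]);Y=np.array([-X[1],X[0],0])
hub=np.array([c[0],c[1],.165])-.02*X;print("hub",hub,"yaw",np.degrees(yw))
for nm,x,y in[("s1",180,83),("s2",301,62),("s3",338,214),("s4",94,290),("s5",165,408),("s6",260,360),("stem",160,325)]:
    p=onplane("scene",(260+x/4,170+y/4),hub,X)-hub
    a,b=-p@Y,p[2]  # right, up
    print(nm,"r %.3f ang cw %.1f"%(np.hypot(a,b),np.degrees(np.arctan2(a,b))))
```

```text
[[0.6966 0.2771 0.018 ]
 [0.7099 0.1481 0.018 ]
 [0.5641 0.1322 0.018 ]
 [0.548  0.2587 0.018 ]]
size 0.1481565603960445 0.12857217853808878
[0.62965187 0.2040227  0.018     ] [6.62320548 6.55396543]
hub [0.60978395 0.20172792 0.165     ] yaw 6.588585455077043
s1 r 0.119 ang cw -19.2
s2 r 0.113 ang cw 39.6
s3 r 0.113 ang cw 101.3
s4 r 0.119 ang cw -77.2
s5 r 0.094 ang cw -137.7
s6 r 0.087 ang cw 161.8
stem r 0.067 ang cw -105.2
```

>>> apply_moves([
  {"travel": [0,0,-38],"roll": 0,"jaw": 0},
  {"travel": [0,0,-38],"roll": 0,"jaw": 0},
  {"travel": [0,0,-38],"roll": 0,"jaw": 0},
  {"travel": [0,0,-38],"roll": 0,"jaw": 0},
  {"travel": [-20,22,0],"roll": 0,"jaw": 0},
  {"travel": [-26,28,0],"roll": 0,"jaw": 0},
  {"travel": [-26,28,0],"roll": 0,"jaw": 0},
  {"travel": [-26,28,0],"roll": 0,"jaw": 0},
  {"travel": [-26,28,0],"roll": 0,"jaw": 0},
  {"travel": [-26,28,0],"roll": 0,"jaw": 0},
])

```text
clock: 1.2
tool_pos: [0.325, -0.4229, 0.4004]
orientation: [180.0, 0.0, -158.9]
force: [1.0, -0.4, -0.0]
opening: 0.0134
gripper_force: 0.0
```

>>> apply_moves([
  {"travel": [-27,29,0],"roll": 0,"jaw": 0},
  {"travel": [-27,29,0],"roll": 0,"jaw": 0},
  {"travel": [-27,29,0],"roll": 0,"jaw": 0},
  {"travel": [-27,29,0],"roll": 0,"jaw": 0},
  {"travel": [-27,29,0],"roll": 0,"jaw": 0},
  {"travel": [-27,29,0],"roll": 0,"jaw": 0},
  {"travel": [-27,29,0],"roll": 0,"jaw": 0},
  {"travel": [-27,29,0],"roll": 0,"jaw": 0},
  {"travel": [-27,29,0],"roll": 0,"jaw": 0},
  {"travel": [-27,29,0],"roll": 0,"jaw": 0},
])

```text
clock: 2.2
tool_pos: [0.4722, -0.0549, 0.4008]
orientation: [-180.0, 0.0, -158.9]
force: [0.6, -0.4, -0.6]
opening: 0.0004
gripper_force: 0.0
```

>>> apply_moves([
  {"travel": [-27,29,0],"roll": 0,"jaw": 0},
  {"travel": [-27,29,0],"roll": 0,"jaw": 0},
  {"travel": [-27,29,0],"roll": 0,"jaw": 0},
  {"travel": [-27,29,0],"roll": 0,"jaw": 0},
  {"travel": [-27,29,0],"roll": 0,"jaw": 0},
  {"travel": [-27,29,0],"roll": 0,"jaw": 0},
  {"travel": [-27,29,0],"roll": 0,"jaw": 0},
  {"travel": [-27,29,0],"roll": 0,"jaw": 0},
  {"travel": [0,0,0],"roll": 0,"jaw": 0},
])

```text
clock: 3.1
tool_pos: [0.5908, 0.2415, 0.3979]
orientation: [-180.0, -0.2, -158.7]
force: [0.1, 0.8, -0.9]
opening: 0.0004
gripper_force: 0.0
```

>>> apply_moves([
  {"travel": [0,0,0],"roll": -7.5,"jaw": 0},
  {"travel": [0,0,0],"roll": -7.5,"jaw": 0},
  {"travel": [0,0,0],"roll": -7.5,"jaw": 0},
  {"travel": [0,0,0],"roll": -7.5,"jaw": 0},
  {"travel": [0,0,0],"roll": -7.5,"jaw": 0},
  {"travel": [0,0,0],"roll": -7.5,"jaw": 0},
  {"travel": [0,0,0],"roll": -7.5,"jaw": 0},
  {"travel": [0,0,0],"roll": -7.5,"jaw": 0},
  {"travel": [0,0,0],"roll": -7.5,"jaw": 0},
  {"travel": [0,0,0],"roll": -8,"jaw": 0},
])

```text
clock: 4.1
tool_pos: [0.5898, 0.2373, 0.4005]
orientation: [180.0, -0.0, -83.1]
force: [-0.4, -0.2, 0.3]
opening: 0.0004
gripper_force: 0.0
```

>>> apply_moves([
  {"travel": [-20,-8,0],"roll": 0,"jaw": 0},
  {"travel": [-20,-8,0],"roll": 0,"jaw": 0},
  {"travel": [0,0,15],"roll": 0,"jaw": 0},
  {"travel": [0,0,20],"roll": 0,"jaw": 0},
  {"travel": [0,0,20],"roll": 0,"jaw": 0},
  {"travel": [0,0,15],"roll": 0,"jaw": 0},
  {"travel": [0,0,0],"roll": 0,"jaw": 0},
])

```text
clock: 4.8
tool_pos: [0.6002, 0.2785, 0.328]
orientation: [179.8, -0.1, -83.4]
force: [0.3, -0.4, -0.1]
opening: 0.0005
gripper_force: 0.0
```

Run:
```python
from h import *
a=crop("scene",240,100,130,180,3,0);b=crop("top",245,165,130,120,3,0)
o=np.zeros((540,780,3),np.uint8);o[:540,:390]=a;o[:360,390:]=b
cv2.imwrite("pics/c2.png",o)
```

```text
(no output)
```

View pics/c2.png

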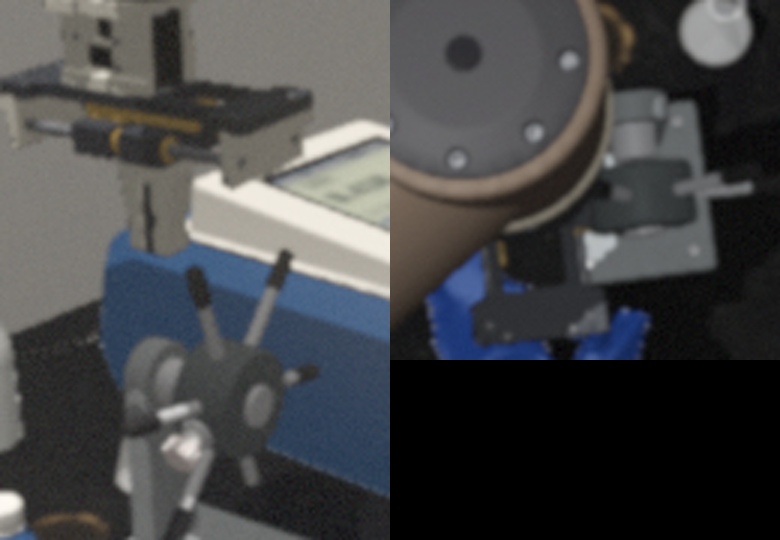

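The fingers hang clear to the left of the upper-left spoke (sleeve at (198,285) in the crop). I'll descend and push.

>>> apply_moves([
  {"travel": [0,0,20],"roll": 0,"jaw": 0},
  {"travel": [0,0,20],"roll": 0,"jaw": 0},
  {"travel": [0,0,16],"roll": 0,"jaw": 0},
  {"travel": [0,0,10],"roll": 0,"jaw": 0},
  {"travel": [0,0,0],"roll": 0,"jaw": 0},
  {"travel": [8,0,0],"roll": 0,"jaw": 0},
  {"travel": [8,0,0],"roll": 0,"jaw": 0},
  {"travel": [8,0,0],"roll": 0,"jaw": 0},
  {"travel": [8,0,0],"roll": 0,"jaw": 0},
])

```text
clock: 5.8
tool_pos: [0.6058, 0.2473, 0.2659]
orientation: [-179.8, 0.1, -83.4]
force: [1.3, 2.8, 3.9]
opening: 0.0003
gripper_force: 1.5
```

>>> apply_moves([
  {"travel": [8,0,0],"roll": 0,"jaw": 0},
  {"travel": [8,0,0],"roll": 0,"jaw": 0},
  {"travel": [8,0,0],"roll": 0,"jaw": 0},
  {"travel": [8,0,0],"roll": 0,"jaw": 0},
  {"travel": [8,0,0],"roll": 0,"jaw": 0},
])

```text
clock: 6.3
tool_pos: [0.6095, 0.2071, 0.2645]
orientation: [180.0, 0.0, -83.4]
force: [1.3, 3.0, 1.5]
opening: 0.0005
gripper_force: 1.3
```

>>> apply_moves([
  {"travel": [8,0,0],"roll": 0,"jaw": 0},
  {"travel": [8,0,0],"roll": 0,"jaw": 0},
  {"travel": [8,0,0],"roll": 0,"jaw": 0},
  {"travel": [8,0,0],"roll": 0,"jaw": 0},
  {"travel": [8,0,0],"roll": 0,"jaw": 0},
  {"travel": [0,0,0],"roll": 0,"jaw": 0},
  {"travel": [0,0,0],"roll": 0,"jaw": 0},
])

```text
clock: 7.0
tool_pos: [0.6142, 0.1671, 0.2648]
orientation: [180.0, -0.1, -83.4]
force: [-0.2, 0.1, 0.3]
opening: 0.0004
gripper_force: 0.0
```

Run:
```python
from h import *
a=crop("scene",240,120,130,180,3,0)
cv2.imwrite("pics/c3.png",a)
```

```text
(no output)
```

View pics/c3.png

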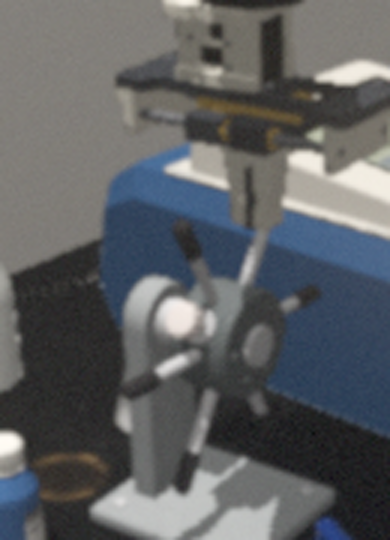

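The stem is now at the left and up (crop (185,318)), with the next spoke at upper left (crop tip (182,228)). I'll compute the angles and lift.

```bash
cat >> h.py <<'E'
yw=np.radians(6.59);X=np.array([np.cos(yw),np.sin(yw),0]);Y=np.array([-X[1],X[0],0]);hub=np.array([.6098,.2017,.165])
def ang(u,v):
    p=onplane("scene",(u,v),hub,X)-hub
    return "r %.3f ang cw %.1f"%(np.hypot(p@Y,p[2]),np.degrees(np.arctan2(-p@Y,p[2])))
E
python3 - <<'E'
from h import *
for x,y in[(181,224),(316,290),(122,390),(182,318)]:print(ang(240+x/3,120+y/3))
E
```

```text
r 0.122 ang cw -26.8
r 0.115 ang cw 92.8
r 0.127 ang cw -83.8
r 0.071 ang cw -55.8
```

>>> apply_moves([
  {"travel": [-4,0,0],"roll": 0,"jaw": 0},
  {"travel": [0,0,-20],"roll": 0,"jaw": 0},
  {"travel": [0,0,-25],"roll": 0,"jaw": 0},
  {"travel": [0,0,-25],"roll": 0,"jaw": 0},
  {"travel": [0,0,0],"roll": 0,"jaw": 0},
  {"travel": [-25,0,0],"roll": 0,"jaw": 0},
  {"travel": [-25,0,0],"roll": 0,"jaw": 0},
  {"travel": [-25,0,0],"roll": 0,"jaw": 0},
  {"travel": [-25,0,0],"roll": 0,"jaw": 0},
  {"travel": [-15,0,0],"roll": 0,"jaw": 0},
])

```text
clock: 8.05
tool_pos: [0.5999, 0.288, 0.3339]
orientation: [180.0, -0.0, -83.3]
force: [0.4, -0.4, 0.4]
opening: 0.0005
gripper_force: 0.0
```

>>> apply_moves([
  {"travel": [-4,0,0],"roll": 0,"jaw": 0},
  {"travel": [0,0,20],"roll": 0,"jaw": 0},
  {"travel": [0,0,20],"roll": 0,"jaw": 0},
  {"travel": [0,0,20],"roll": 0,"jaw": 0},
  {"travel": [0,0,10],"roll": 0,"jaw": 0},
  {"travel": [0,0,0],"roll": 0,"jaw": 0},
  {"travel": [8,0,0],"roll": 0,"jaw": 0},
  {"travel": [8,0,0],"roll": 0,"jaw": 0},
  {"travel": [8,0,0],"roll": 0,"jaw": 0},
  {"travel": [8,0,0],"roll": 0,"jaw": 0},
])

```text
clock: 9.05
tool_pos: [0.6045, 0.2584, 0.2661]
orientation: [-179.8, 0.1, -83.4]
force: [-0.0, 4.2, 4.0]
opening: 0.0005
gripper_force: 2.2
```

>>> apply_moves([
  {"travel": [8,0,0],"roll": 0,"jaw": 0},
  {"travel": [8,0,0],"roll": 0,"jaw": 0},
  {"travel": [8,0,0],"roll": 0,"jaw": 0},
  {"travel": [8,0,0],"roll": 0,"jaw": 0},
  {"travel": [8,0,0],"roll": 0,"jaw": 0},
  {"travel": [8,0,0],"roll": 0,"jaw": 0},
  {"travel": [8,0,0],"roll": 0,"jaw": 0},
  {"travel": [8,0,0],"roll": 0,"jaw": 0},
  {"travel": [8,0,0],"roll": 0,"jaw": 0},
  {"travel": [0,0,0],"roll": 0,"jaw": 0},
])

```text
clock: 10.05
tool_pos: [0.6118, 0.1855, 0.2644]
orientation: [179.9, -0.0, -83.4]
force: [0.6, -0.2, -0.3]
opening: 0.0007
gripper_force: 0.1
```

>>> apply_moves([
  {"travel": [4,0,0],"roll": 0,"jaw": 0},
  {"travel": [4,0,0],"roll": 0,"jaw": 0},
  {"travel": [3,0,0],"roll": 0,"jaw": 0},
  {"travel": [0,0,0],"roll": 0,"jaw": 0},
  {"travel": [0,0,0],"roll": 0,"jaw": 0},
])

```text
clock: 10.55
tool_pos: [0.6133, 0.1757, 0.2647]
orientation: [-180.0, -0.0, -83.4]
force: [-1.0, 1.0, -0.4]
opening: 0.0006
gripper_force: 0.6
```

Run:
```python
from h import *
a=crop("scene",260,170,100,145,4,0)
cv2.imwrite("pics/c4.png",a)
```

```text
(no output)
```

View pics/c4.png

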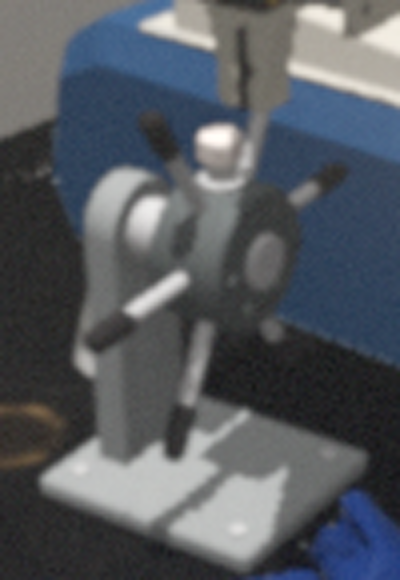

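The white cap is now on top (crop (218,140)), with spoke tips at (148,117), (342,172), (90,340) and (176,455). I'll measure the angle.

Run:
```python
from h import *
for x,y in[(147,115),(344,170),(88,342),(175,456),(217,130)]:print(ang(260+x/4,170+y/4))
```

```text
r 0.124 ang cw -32.8
r 0.118 ang cw 87.9
r 0.123 ang cw -90.1
r 0.119 ang cw -151.6
r 0.075 ang cw -6.4
```

>>> apply_moves([
  {"travel": [1.5,0,0],"roll": 0,"jaw": 0},
  {"travel": [1.5,0,0],"roll": 0,"jaw": 0},
  {"travel": [0,0,0],"roll": 0,"jaw": 0},
  {"travel": [0,0,0],"roll": 0,"jaw": 0},
  {"travel": [-3,0,0],"roll": 0,"jaw": 0},
  {"travel": [0,0,-15],"roll": 0,"jaw": 0},
  {"travel": [0,0,-25],"roll": 0,"jaw": 0},
  {"travel": [0,0,-40],"roll": 0,"jaw": 0},
  {"travel": [0,0,-40],"roll": 0,"jaw": 0},
  {"travel": [0,0,0],"roll": 0,"jaw": 0},
])

```text
clock: 11.6
tool_pos: [0.615, 0.1757, 0.3914]
orientation: [-179.5, 0.1, -83.4]
force: [0.7, 0.7, 0.5]
opening: 0.0001
gripper_force: 0.0
```

Run:
```python
from h import *
a=crop("scene",260,170,100,145,4,0);b=crop("top",240,150,160,190,2.5,0)
o=np.zeros((580,800,3),np.uint8);o[:580,:400]=a;o[:b.shape[0],400:]=b
cv2.imwrite("pics/c5.png",o)
```

```text
(no output)
```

View pics/c5.png

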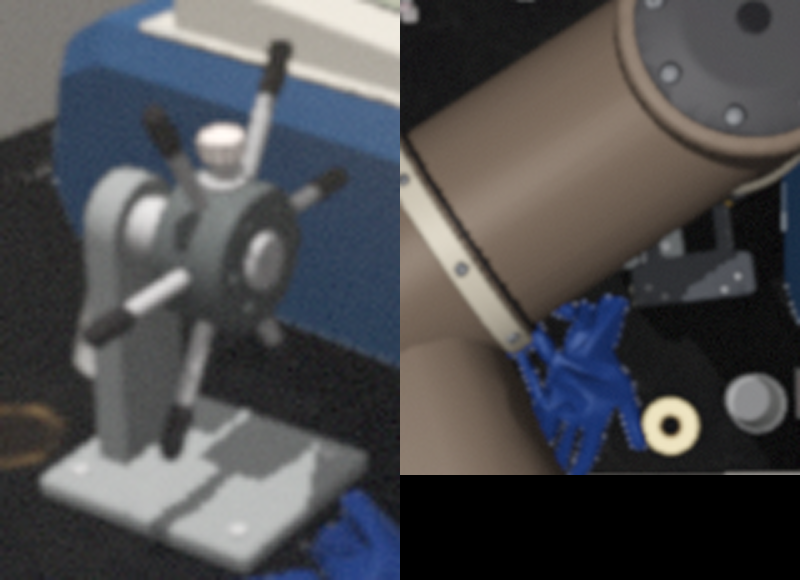

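The cap is on top at (220,145), with spokes at (152,115), (281,48), (343,176), (88,338) and (172,453). The stand sits where it did and the fingers are clear. I'll check the angle, then hand in.

Run:
```python
from h import *
P=[(151,112,-30),(281,43,30),(345,174,90),(87,340,-90),(172,455,-150)]
e=[]
for x,y,t in P:
    s=ang(260+x/4,170+y/4);e.append(float(s.split()[-1])-t);print(s)
print(np.mean(e))
if abs(np.mean(e))<2.5:print(ctrl.close_job())
```

```text
r 0.122 ang cw -31.4
r 0.117 ang cw 26.7
r 0.119 ang cw 89.4
r 0.124 ang cw -89.5
r 0.118 ang cw -150.0
-0.9599999999999987
the job is handed in; nothing more can be done
None
```

The filling stem points straight up to within about 1° by the last picture (5.7° allowed); the fingers are clear, the stand looks unmoved and nothing near it was touched that I could tell, and the job was handed in at about 12 s, though it gave no verdict back.

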